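# Close the bulk gauge on a sample section and zero its dial

## Task

The catch of the bulk gauge has just been reset, so set the gauge to zero on the sample section that lies on its bed: lower the lid gently without letting it slam, and press its free edge down until the catch snaps in and holds it shut, with little more force than that takes. Then turn the dial's knurled bezel until the red zero mark stands at the tip of the black hand, and let go. Do not shift the sheets or the tools round the gauge.

Things in the scene. Friction and masses are not known exactly. Their poses are not given: they have to be found in the camera images.
- bulk_gauge: bulk gauge, fixed to the bench: green bed plate 262 (x) x 170 (y) mm, top face 22 mm above the bench, hinge cheeks along its far (+x) edge, the catch at the middle of its near edge. Origin on the bench under the middle between bed ends, 105 mm from the hinge; x points from the catch to the hinge, z up
- catch_block (a point): top middle of the green guide block at the near edge, 48 mm above the bench. Behind it the catch, a steel fork with a sprung brass roller, was set for this bulk somewhere within 12 mm of height (not measured) and clamped with a brass screw. Pushing the lid's striker past the roller takes about 16 N at the free edge; it gives way, then a hard stop follows 1 mm below the caught position
- lid_hinge (a point): middle of the lid's hinge pin, 105 mm along +x from the gauge's origin, 52 mm above the bench; axes are those of the lid (lid level: same as the gauge's; the lid runs from the hinge along its own -x, its z is the normal of the outer face)
- lid_edge (a point): middle of the lid's free edge, on the outer (upper) face, 208 mm from the hinge pin. The lid is an 8 mm aluminium plate 130 mm wide with a black strip along the free edge; below it hangs the striker pin, 20 mm under the mid plane, that snaps under the roller. Over 40 N would strain the lid. A sprung 60 mm foot under the lid presses the sheets over the last 0.15 rad
- gauge_lid (a joint): hinge of the lid, rad: 0 level, 1.57 upright, 1.9 at the stop. The hinge is counterbalanced and stiff: the lid stays where it is left. Caught, it stands at 0 to 0.055, depending on how high the catch is set; the striker meets the roller about 0.08 above that, and uncaught the lid stays there (0.078 to 0.135)
- dial_center (a point): on the axis of the dial gauge in the lid, 100 mm from the hinge pin, at the level of the hand, 28.5 mm above the lid's mid plane (the lid's outer face is 4 mm above it); axes are those of the lid. The knurled steel bezel is 60 mm across and stands 16 to 34 mm above the lid's mid plane; below it is a black case 54 mm across
- dial_bezel (a joint): angle of the bezel about the lid's z, rad, endless, either way, counterclockwise from above positive, about 0.04 N m of friction; at 0 its red zero mark points to the lid's +x (towards the hinge). The white scale with 40 graduations turns with it
- dial_hand (a joint): angle of the black hand about the lid's z, rad, counterclockwise from above positive, 0 towards the hinge: 3.6 while the foot hangs free; it turns clockwise as the foot is pressed in, to somewhere between -0.2 and 1.0 once the lid is caught
- zero_mark (a point): point on the bezel's red zero mark, 22 mm from the dial's axis, at the level of the hand
- pointer_tip (a point): point near the tip of the black hand, 22 mm from the dial's axis
- sheets: sample section: loose block of sheets, 245 x 165 x 8 mm, lying crosswise on the bed; origin at the centre of its underside
- glue_brush: round wooden glue brush lying flat, 215 mm long, 28 mm thick; origin under its middle, y axis along it (bristles to -y)
- bone_folder: ivory-coloured bone folder lying flat, 147 x 24 x 8 mm; origin under its middle, y axis along it
- backing_hammer: backing hammer lying flat, wooden handle, 202 mm long, head 82 mm wide; origin under its middle, y axis along the handle (head to -y)
- bench_scissors: red-handled scissors lying flat, 199 x 87 x 9 mm; origin under their middle, y axis along them (blades to -y)

How it is judged:
By the outcome, as a careful person would: the job done as asked, in the order asked, and still so for the second after the job is handed in, with the robot touching nothing.
It also fails if it takes over 64 s, if anything falls off the work surface, if the arm or the gripper's body presses on something with over 40 N, if the wrist force passes 120 N, or if a joint passes its speed limit or range.

## Robot

A 7-joint arm with a two-finger parallel gripper is mounted at the origin on a cart in front of the work surface, level with it; the furniture and walls round the work are solid. World frame = base frame: x ahead of the robot, y to its left, z up, the work surface at z = 0. Lengths are in m, angles in rad, forces in N, time in s.
With the tool pointing down it reaches from about 0.4 to 0.85 m from the base axis. Payload 4.5 kg.
Tool frame: the origin (TCP) lies at the very end of the fingers, on their centre line; the grasp point (between the pads) lies 19 mm behind it; z points along the fingers, y is the line along which they close (so a half turn about z gives the same grasp; the last joint's range is limited). The gripper opens to 85 mm and grips with 20 to 120 N. Pads are 22 mm wide; open, the fingers measure 114 mm over their backs; the gripper's body (76 mm by 85 mm) begins 54 mm behind the grasp point. The pads swing forward as they close: fully open they stand 13 mm farther back than shut.
Start: joints at [0.034, 0.689, -0.195, 1.565, 0.157, 0.902, -0.215], TCP at [0.625, 0, 0.199] pointing down, gripper open.
Joint ranges: [-3.01, 3.01], [-0.46, 2.08], [-1.47, 1.51], [0.13, 2.56], [-1, 4.14], [0.04, 2.09], [-2.66, 2.66]. Speed limits (rad/s): [2.57, 2.57, 3.14, 3.14, 3.14, 3.14, 3.14].

## Interface

Orientations are given as a rotation vector (axis times angle).
In Python, from bench import telemetry, optics, order gives the robot as it stands. The module is installed in compiled form; this text tells all that it offers.
- The arm moves only by the tool drive_tool, never from a script. Its argument "commands" is a list of rows, each a list of 3 entries, a list of its own where there are three numbers: the turn, a rotation vector about the tool's x, y, z in units of 30 degrees (1.0 is 30 degrees), then the shift along the tool's x, y, z in units of 0.1 m (1.0 is 0.1 m), then the opening, from -1 (shut) to 1 (fully open). In form: [[[wx, wy, wz], [tx, ty, tz], grip], ...]. A call has 1 to 20 rows; each row is the pose to reach, as a shift and turn from the pose commanded when the call began, along the tool's axes at that moment; what a row does not reach only later rows make up. A row lasts 1/10 s, in which the tool goes at most 50 mm and 8.59 degrees, less where a joint would pass 70% of its speed; a pose out of reach is approached as far as the arm can. A call with a number of a shift or a turn outside -1 to 1 is refused whole. A call with a gripper value outside its range is refused whole. The fingers move at their own pace and stop on an object; "squeeze" is the grip in N (left out, the last holds). Time passes only in rows, so rows that repeat a pose let the fingers close. It gives the time, the measured TCP pose, the force, the opening and the grip force at its end, in the units of the state.
- telemetry.get_state(): the state, without advancing time (a new reading comes with each control period).
- optics.snapshot(name): name is "scene" or "side" or "wrist"; returns the picture (400x640x3 uint8, blue, green, red); there is no depth.
- optics.calibration(name): a dict with "fx", "fy", "cx", "cy" (pixels), "extrinsics" (4x4, takes a point from world to camera coordinates); the wrist camera has in their place "T_tool_cam" (4x4, takes a point from camera to tool coordinates, whose origin is the TCP and whose axes are the flange's). Camera axes: x right, y down, z forward; pixel columns grow to the right and rows downward; lengths in m; the calibration is good to about 2 mm. A picture is of the moment at which its call begins: read the wrist's pose just before it. calibration takes no time and is no camera call.
- order.sign_off(): hands the job in; it is judged then, once.
The state is a dict: "time": time; "q": joint angles; "joint_velocities": joint speeds; "joint_torque": joint torques, N m; "tool_pos": TCP position; "tcp_rot": TCP orientation; "wrist_force": force on the tool from outside, world axes, zero at the start; "wrist_torque": the same for the moment, N m; "grip_width": finger opening in m; "grasp_force": force on a finger pad.
Only numpy, scipy, OpenCV 4.12 (cv2) and the standard library are available. Lean on these libraries where they do the work, as an engineer would, in place of code of your own. Each camera call takes 0.05 s, during which the arm holds its last target. There are 200 camera calls.

## Working session

There is one attempt and no reset: what is moved stays moved. The work goes in short steps, Python scripts to look and compute and a tool call to move; the robot and the scene stay as the last step left them, time stands still between calls to the robot, and variables do not carry over. Pictures are saved under pics/ and viewed, at most 10 in all, crops included, and the job is handed in when it is done.

Besides the shell and the picture viewer there is one more tool, called as name([rows], argument=value, ...), one row to a line, values as JSON. drive_tool: Moves the arm, as the interface text tells. Its arguments: {"type":"object","properties":{"commands":{"type":"array","items":{"type":"array"}},"squeeze":{"type":"number"}},"required":["commands"]}

```bash
mkdir -p pics
python3 - <<'E'
from bench import telemetry, optics
import cv2,numpy as np
np.set_printoptions(precision=4,suppress=True)
s=telemetry.get_state()
for k in s: print(k,np.round(s[k],4))
for n in("scene","side","wrist"):
    cv2.imwrite(f"pics/{n}0.png",optics.snapshot(n)); c=optics.calibration(n); print(n,c)
a=cv2.imread("pics/scene0.png");b=cv2.imread("pics/side0.png")
E
```

```text
time 0.0
q [ 0.0338  0.69   -0.1945  1.5664  0.1573  0.9025 -0.2151]
joint_velocities [ 0.0009 -0.001  -0.0005  0.0001 -0.0013  0.0007  0.0006]
joint_torque [  0.0011 -53.9627  -1.2666 -15.8547   0.0091   0.0094   0.0001]
tool_pos [ 0.6243 -0.0001  0.1978]
tcp_rot [-2.2205 -2.2207  0.0022]
wrist_force [ 0.2644 -0.3592  0.1338]
wrist_torque [ 0.0032 -0.0118 -0.0294]
grasp_force 0.0
grip_width 0.0853
scene {'fx': 449.0454625706584, 'fy': 449.0454625706584, 'cx': 328.65143326270066, 'cy': 197.10525643860697, 'extrinsics': array([[ 0.8045, -0.5939,  0.01  , -0.4517],
       [-0.2576, -0.364 , -0.895 ,  0.1991],
       [ 0.5352,  0.7175, -0.4459,  1.2847],
       [ 0.    ,  0.    ,  0.    ,  1.    ]])}
side {'fx': 368.231898676631, 'fy': 368.231898676631, 'cx': 320.11440646594895, 'cy': 197.95730775336065, 'extrinsics': array([[-0.9999, -0.0047,  0.0159,  0.5335],
       [-0.0164,  0.4401, -0.8978,  0.0917],
       [-0.0028, -0.8979, -0.4401,  0.9397],
       [ 0.    ,  0.    ,  0.    ,  1.    ]])}
wrist {'fx': 278.81750568977486, 'fy': 278.81750568977486, 'cx': 318.3866949874575, 'cy': 197.9521249585618, 'T_tool_cam': array([[ 0.0003, -0.9535, -0.3013,  0.078 ],
       [ 1.    ,  0.0008, -0.0012,  0.0009],
       [ 0.0014, -0.3013,  0.9535, -0.1752],
       [ 0.    ,  0.    ,  0.    ,  1.    ]])}
```

View pics/scene0.png

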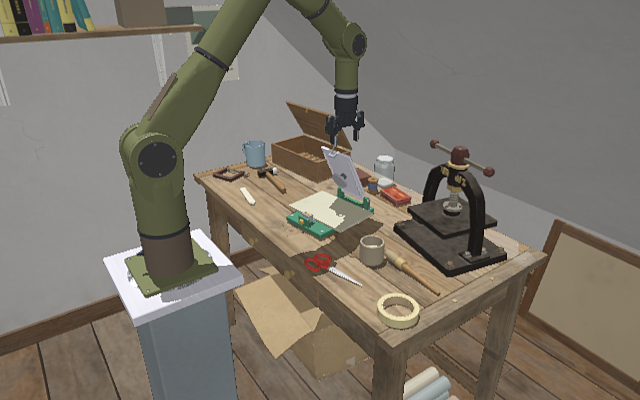

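View pics/side0.png

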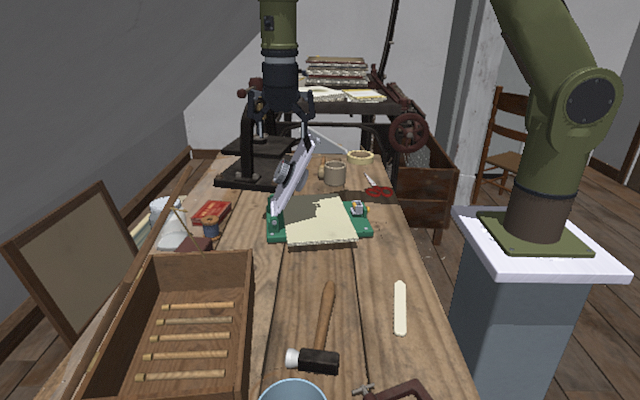

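The lid stands about 60° open, its hinge on the far side and its free edge near the gripper. The gauge is at about (335,210) in scene and (318,215) in side. I'll enlarge both.

Run:
```python
import cv2,numpy as np
a=cv2.imread("pics/scene0.png")[130:250,270:400];b=cv2.imread("pics/side0.png")[120:260,250:390]
a=cv2.resize(a,(650,600),interpolation=cv2.INTER_CUBIC);cv2.imwrite("pics/c1.png",a)
b=cv2.resize(b,(600,600),interpolation=cv2.INTER_CUBIC);cv2.imwrite("pics/c2.png",b)
```

```text
(no output)
```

View pics/c1.png

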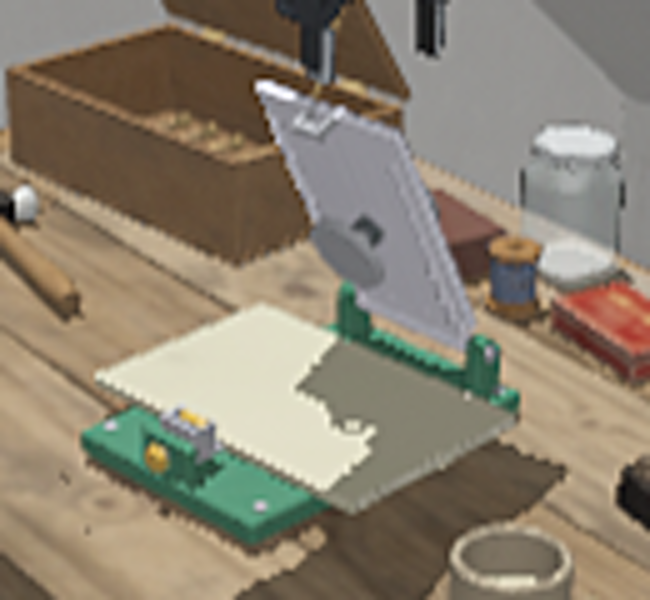

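View pics/c2.png

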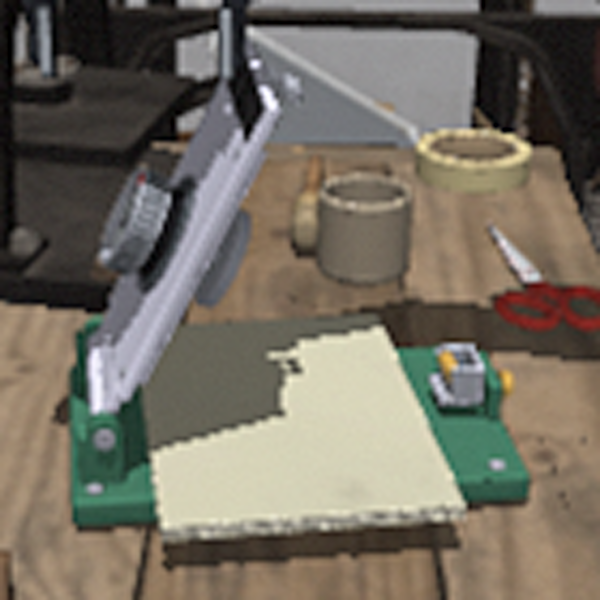

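View pics/wrist0.png

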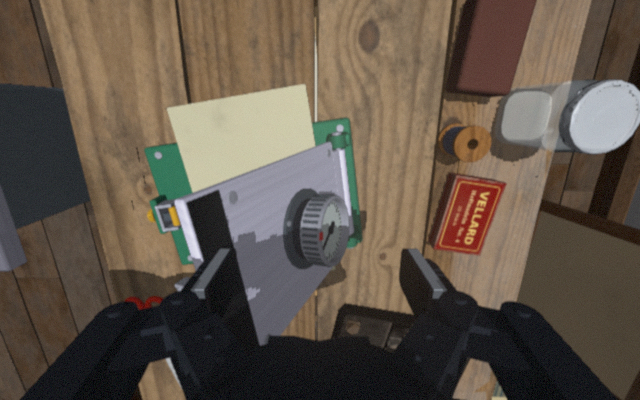

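The views show the lid tilted towards the robot, with its free edge near TCP height and beside the fingers (-y side). The dial is at about (330,230) in wrist, and the catch is at (170,215). I'll fit the gauge pose and lid angle from these landmarks.

```bash
cat > h.py <<'E'
from bench import telemetry, optics
import numpy as np
from scipy.optimize import least_squares
from scipy.spatial.transform import Rotation as R
np.set_printoptions(precision=4,suppress=True)
def cam(n,pos=None,rv=None):
    c=optics.calibration(n)
    if n=="wrist":
        T=np.eye(4);T[:3,:3]=R.from_rotvec(rv).as_matrix();T[:3,3]=pos
        E=np.linalg.inv(T@c["T_tool_cam"])
    else:E=c["extrinsics"]
    return np.array([[c["fx"],0,c["cx"]],[0,c["fy"],c["cy"]],[0,0,1]])@E[:3]
def proj(P,X): h=P@np.append(X,1); return h[:2]/h[2]
def gauge(p,X): c,s=np.cos(p[2]),np.sin(p[2]); return np.array([p[0]+c*X[0]-s*X[1],p[1]+s*X[0]+c*X[1],X[2]])
def lid(p,th,X): # X in lid axes from hinge
    c,s=np.cos(th),np.sin(th)   # lid -x rises with th
    return gauge(p,[.105+c*X[0]+s*X[2],X[1],.052-s*X[0]+c*X[2]])
E
cat > fit.py <<'E'
from h import *
W=cam("wrist",[.6243,-.0001,.1978],[-2.2205,-2.2207,.0022]);S=cam("scene");D=cam("side")
b=lambda i,j:('g',[i*.131,j*.085,.022]); L=lambda x,y,z:('l',[x,y,z])
obs=[(S,b(-1,-1),320.4,235.6),(S,b(-1,1),286.4,216.8),(S,b(1,-1),373.6,209),
(D,b(-1,1),373,231),(D,b(1,1),267.5,236),(D,b(-1,-1),363.6,201.7),
(W,b(-1,1),147,149),(W,b(1,1),349,118),(W,b(1,-1),360,243),
(S,L(-.208,.065,0),321,147),(S,L(-.208,-.065,0),350.6,157),(D,L(-.208,.065,0),314.2,142.2),
(W,L(-.208,.065,.004),177,205),(W,L(-.1,0,.034),331,229)]
def res(p): return np.concatenate([proj(P,gauge(p,X) if k=='g' else lid(p,p[3],X))-[u,v] for P,(k,X),u,v in obs])
r=least_squares(res,[.62,-.05,0,1.0],loss='soft_l1',f_scale=2)
print(r.x);print(res(r.x).reshape(-1,2))
p=r.x
print("edge",lid(p,p[3],[-.208,0,.004]),"hinge",gauge(p,[.105,0,.052]),"catch",gauge(p,[-.131,0,.048]))
print("dial",lid(p,p[3],[-.1,0,.0285]))
for th in (1,.8,.6,.4,.2,.13,.05): print(th,lid(p,th,[-.208,0,.004]))
E
python3 fit.py
```

```text
[ 0.5434 -0.0342  0.1425  1.1354]
[[-0.5521 -0.2527]
 [-1.3661 -0.5213]
 [ 0.5294 -0.6682]
 [ 1.1382 -0.6939]
 [-1.4855  0.7328]
 [-5.3945 -2.103 ]
 [-6.4182 -0.2858]
 [-0.3828 -0.0656]
 [ 1.9699  0.6972]
 [ 0.1162 -0.9541]
 [-0.9239 -0.5606]
 [-0.4854  1.1804]
 [-0.2967 -0.5267]
 [ 0.6472  3.4191]]
edge [ 0.5641 -0.0313  0.2423] hinge [ 0.6473 -0.0193  0.052 ] catch [ 0.4137 -0.0528  0.048 ]
dial [ 0.6312 -0.0216  0.1547]
1 [ 0.5394 -0.0348  0.2292]
0.8 [ 0.5067 -0.0395  0.204 ]
0.6 [ 0.4796 -0.0434  0.1727]
0.4 [ 0.4592 -0.0463  0.1367]
0.2 [ 0.4463 -0.0482  0.0972]
0.13 [ 0.4437 -0.0485  0.0829]
0.05 [ 0.4419 -0.0488  0.0664]
```

drive_tool([
  [[0,0,0],[0,0.05,-0.3],1],
  [[0,0,0],[0,0.05,-0.7],-1],
  [[0,0,-0.272],[-0.26,0,-0.7],-1],
  [[0,0,-0.272],[-0.26,-0.22,-0.7],-1],
  [[0,0,-0.272],[-0.26,-0.22,-0.7],-1],
  [[0,0,-0.272],[-0.26,-0.22,-0.7],-1],
  [[0,0,-0.272],[-0.26,-0.22,-0.7],-1],
  [[0,0,-0.272],[-0.26,-0.22,-0.5],-1],
  [[0,0,-0.272],[-0.26,-0.22,-0.35],-1],
  [[0,0,-0.272],[-0.26,-0.22,-0.35],-1],
  [[0,0,-0.272],[-0.26,-0.22,-0.35],-1],
], squeeze=30)

```text
time: 1.25
tool_pos: [0.6035, -0.0256, 0.2336]
tcp_rot: [-2.057, -2.374, -0.0]
wrist_force: [1.1, 0.3, 0.8]
grip_width: -0.0002
grasp_force: 0.0
```

Run:
```python
from h import *
import cv2
a=optics.snapshot("scene")[130:250,270:400];b=optics.snapshot("side")[120:260,250:390]
cv2.imwrite("pics/d.png",np.hstack([cv2.resize(a,(400,400),interpolation=3),cv2.resize(b,(400,400),interpolation=3)]))
# path in gauge frame, TCP: d=.198, half .0145
for th in np.arange(1.2,.09,-.05):
    gx=.105-.198*np.cos(th)+.004*np.sin(th)+.0145; z=.052+.198*np.sin(th)+.004*np.cos(th)
    print("%.2f ty %.2f tz %.2f"%(th,(gx-.060)*10,-(z-.234)*10))
```

```text
1.20 ty -0.09 tz -0.04
1.15 ty -0.18 tz -0.00
1.10 ty -0.27 tz 0.04
1.05 ty -0.36 tz 0.08
1.00 ty -0.44 tz 0.13
0.95 ty -0.52 tz 0.19
0.90 ty -0.60 tz 0.24
0.85 ty -0.68 tz 0.31
0.80 ty -0.76 tz 0.37
0.75 ty -0.83 tz 0.44
0.70 ty -0.89 tz 0.51
0.65 ty -0.96 tz 0.59
0.60 ty -1.02 tz 0.67
0.55 ty -1.07 tz 0.75
0.50 ty -1.12 tz 0.84
0.45 ty -1.17 tz 0.92
0.40 ty -1.21 tz 1.01
0.35 ty -1.25 tz 1.10
0.30 ty -1.28 tz 1.20
0.25 ty -1.31 tz 1.29
0.20 ty -1.34 tz 1.39
0.15 ty -1.36 tz 1.48
0.10 ty -1.37 tz 1.58
```

View pics/d.png

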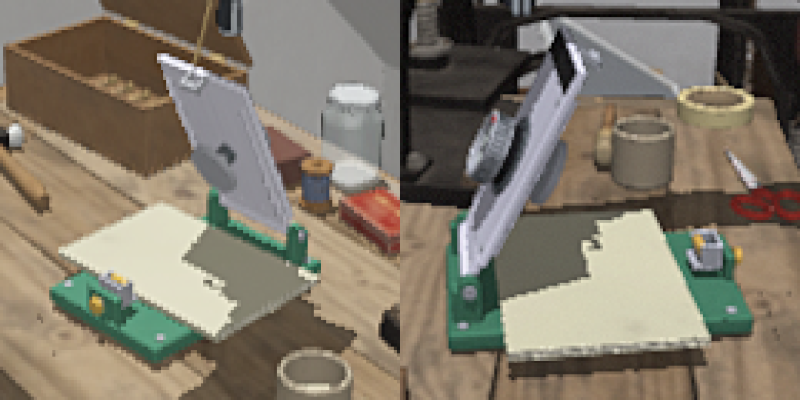

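The lid is undisturbed, but the fingertips don't appear where the TCP projects: scene about (344,150), side about (292,138). I'll check that before touching anything.

Run:
```python
from h import *
import cv2
t=telemetry.get_state();im=[]
for n,(x0,y0) in (("scene",(265,50)),("side",(210,50))):
    a=optics.snapshot(n);u=proj(cam(n),t["tool_pos"]);print(n,u)
    a=cv2.resize(a[y0:y0+130,x0:x0+173],(400,300),interpolation=3)
    c=((u-[x0,y0])*2.31).astype(int);cv2.circle(a,tuple(int(v) for v in c),6,(0,0,255),1);im.append(a)
w=optics.snapshot("wrist");u=proj(cam("wrist",t["tool_pos"],t["tcp_rot"]),t["tool_pos"]);print(u)
cv2.circle(w,tuple(int(v) for v in u),5,(0,0,255),1)
w=cv2.resize(w,(480,300));o=np.zeros((600,800,3),np.uint8);o[:300]=np.hstack(im);o[300:,:480]=w
cv2.imwrite("pics/e.png",o)
```

```text
scene [344.3184 149.643 ]
side [291.5813 137.8726]
[317.1603 229.352 ]
```

View pics/e.png

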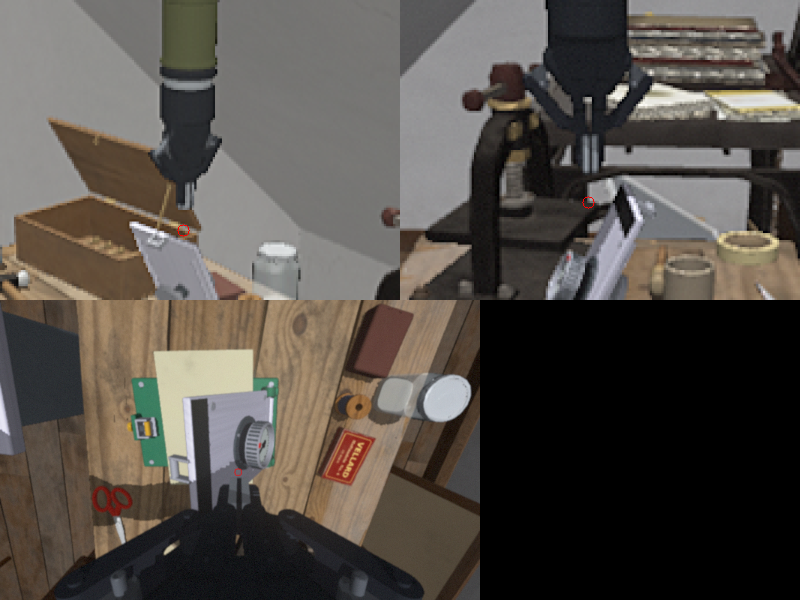

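Run:
```python
from h import *
t=telemetry.get_state();r=R.from_rotvec(t["tcp_rot"]).as_matrix()
for k in (0,.01,.02,.03,.04):
  X=t["tool_pos"]-k*r[:,2]
  print(k,proj(cam("wrist",t["tool_pos"],t["tcp_rot"]),X),(proj(cam("scene"),X)-[265,50])*2.31,(proj(cam("side"),X)-[210,50])*2.31)
```

```text
0 [317.1603 229.352 ] [183.1057 230.3146] [188.8306 203.0091]
0.01 [317.0725 235.6472] [183.276 223.715] [188.6674 193.3478]
0.02 [316.975  242.6428] [183.4475 217.0755] [188.5024 183.5864]
0.03 [316.8659 250.4626] [183.6199 210.3956] [188.3358 173.7234]
0.04 [316.7433 259.2613] [183.7934 203.6751] [188.1674 163.757 ]
```

All three cameras agree that the visible finger ends lie about 31 mm behind the reported TCP, level with z≈0.265. I'll settle the true length by touch: descend 31 mm, move a little towards the lid, then check the force and whether the lid moved.

```bash
python3 -c "
from h import *
np.save('s0.npy',optics.snapshot('side')); print(telemetry.get_state()['wrist_force'])"
```

```text
[ 0.2815 -0.5028  0.1234]
```

drive_tool([
  [[0,0,0],[0,0,0.1],-1],
  [[0,0,0],[0,0,0.2],-1],
  [[0,0,0],[0,0,0.31],-1],
  [[0,0,0],[0,-0.03,0.31],-1],
  [[0,0,0],[0,-0.06,0.31],-1],
  [[0,0,0],[0,-0.09,0.31],-1],
  [[0,0,0],[0,-0.12,0.31],-1],
  [[0,0,0],[0,-0.12,0.31],-1],
])

```text
time: 2.35
tool_pos: [0.5909, -0.0279, 0.203]
tcp_rot: [2.058, 2.373, 0.0]
wrist_force: [-0.9, -0.2, -1.0]
grip_width: 0.0002
grasp_force: 0.0
```

```bash
python3 -c "
from h import *
import cv2
a=np.load('s0.npy');b=optics.snapshot('side');s=telemetry.get_state();print(s['wrist_force'],s['tool_pos'])
d=np.abs(a.astype(int)-b).max(2)[130:230,260:330]
o=d>40; print(o.sum()); 
for r in range(0,100,4): print(''.join('#' if o[r:r+4,c:c+2].any() else '.' for c in range(0,70,2)))
"
```

```text
[0.4645 1.0211 0.4923] [ 0.5912 -0.0278  0.203 ]
187
...............#######.............
................######..##..#......
..................#................
.....................##............
....................##.............
...................##..............
..................##...............
..................#................
...................................
...................................
...................................
...................................
...................................
........##.........................
.......##..........................
...................################
................#####........######
.............................####..
..........................#######..
...................................
...................................
...................................
...................................
...................................
...................................
```

drive_tool([
  [[0,0,0],[0,-0.03,0],-1],
  [[0,0,0],[0,-0.06,0],-1],
  [[0,0,0],[0,-0.09,0],-1],
  [[0,0,0],[0,-0.12,0],-1],
  [[0,0,0],[0,-0.15,0],-1],
  [[0,0,0],[0,-0.15,0],-1],
])

```text
time: 3.0
tool_pos: [0.5758, -0.03, 0.2026]
tcp_rot: [-2.058, -2.374, 0.001]
wrist_force: [0.4, 0.5, -0.2]
grip_width: 0.0
grasp_force: 0.0
```

```bash
python3 -c "
from h import *
import cv2
a=np.load('s0.npy');b=optics.snapshot('side');s=telemetry.get_state();print(s['wrist_force'],s['tool_pos'])
d=np.abs(a.astype(int)-b).max(2)
print((d[125:235,250:340]>40).sum())
f=lambda i:cv2.resize(i[115:235,255:335],(400,600),interpolation=3)
cv2.imwrite('pics/f.png',np.hstack([f(a),f(b)]))
"
```

```text
[ 0.533  -0.7877 -0.4127] [ 0.5761 -0.0299  0.2027]
330
```

View pics/f.png

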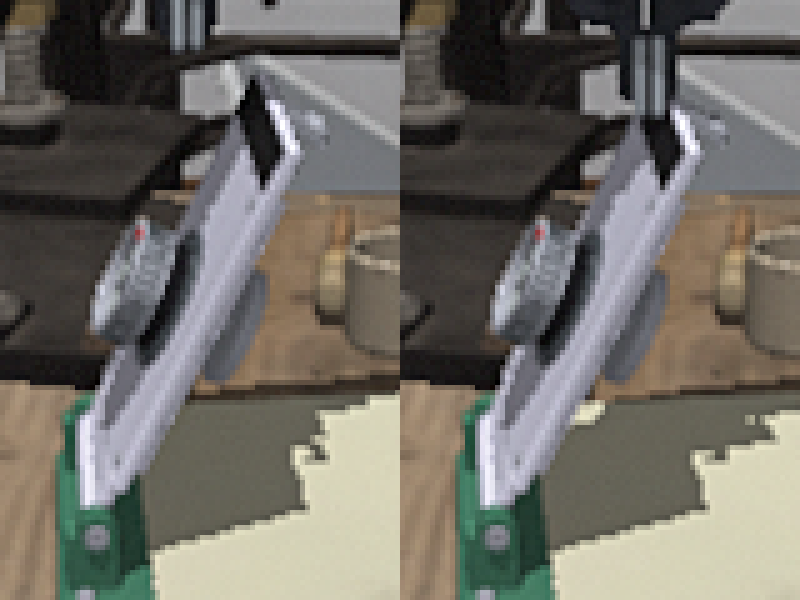

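The lid hasn't moved and the finger ends sit right at the black strip, visible around crop (650,115). So the real tips are about 31 mm behind the reported TCP, and each closed finger is about 8 mm thick. I'll recompute the arc with this offset.

Run:
```python
import numpy as np
def q(th): return np.array([.105-.198*np.cos(th)+.004*np.sin(th)+.008-.033, -(.052+.198*np.sin(th)+.004*np.cos(th)-.234)])*10
for a,b,n in((1.11,.6,18),(.57,.19,14)):
    o=q(a+.03) if a<1 else 0
    print([[round(float(v),2) for v in q(t)-o] for t in np.linspace(a,b,n)])
```

```text
[[-0.04, 0.03], [-0.1, 0.05], [-0.15, 0.08], [-0.2, 0.11], [-0.25, 0.14], [-0.3, 0.18], [-0.35, 0.21], [-0.4, 0.24], [-0.45, 0.28], [-0.49, 0.32], [-0.54, 0.36], [-0.58, 0.4], [-0.62, 0.44], [-0.66, 0.48], [-0.7, 0.53], [-0.74, 0.57], [-0.78, 0.62], [-0.81, 0.67]]
[[-0.03, 0.05], [-0.07, 0.1], [-0.1, 0.15], [-0.12, 0.2], [-0.15, 0.25], [-0.18, 0.3], [-0.2, 0.35], [-0.22, 0.41], [-0.24, 0.46], [-0.26, 0.51], [-0.28, 0.57], [-0.3, 0.63], [-0.31, 0.68], [-0.33, 0.74]]
```

drive_tool([
  [[0,0,0],[0,-0.04,0.03],-1],
  [[0,0,0],[0,-0.1,0.05],-1],
  [[0,0,0],[0,-0.15,0.08],-1],
  [[0,0,0],[0,-0.2,0.11],-1],
  [[0,0,0],[0,-0.25,0.14],-1],
  [[0,0,0],[0,-0.3,0.18],-1],
  [[0,0,0],[0,-0.35,0.21],-1],
  [[0,0,0],[0,-0.4,0.24],-1],
  [[0,0,0],[0,-0.45,0.28],-1],
  [[0,0,0],[0,-0.49,0.32],-1],
  [[0,0,0],[0,-0.54,0.36],-1],
  [[0,0,0],[0,-0.58,0.4],-1],
  [[0,0,0],[0,-0.62,0.44],-1],
  [[0,0,0],[0,-0.66,0.48],-1],
  [[0,0,0],[0,-0.7,0.53],-1],
  [[0,0,0],[0,-0.74,0.57],-1],
  [[0,0,0],[0,-0.78,0.62],-1],
  [[0,0,0],[0,-0.81,0.67],-1],
])

```text
time: 4.85
tool_pos: [0.4957, -0.0414, 0.1352]
tcp_rot: [-2.058, -2.374, 0.0]
wrist_force: [-0.3, -1.0, -0.1]
grip_width: 0.0004
grasp_force: 0.0
```

drive_tool([
  [[0,0,0],[0,-0.03,0.05],-1],
  [[0,0,0],[0,-0.07,0.1],-1],
  [[0,0,0],[0,-0.1,0.15],-1],
  [[0,0,0],[0,-0.12,0.2],-1],
  [[0,0,0],[0,-0.15,0.25],-1],
  [[0,0,0],[0,-0.18,0.3],-1],
  [[0,0,0],[0,-0.2,0.35],-1],
  [[0,0,0],[0,-0.22,0.41],-1],
  [[0,0,0],[0,-0.24,0.46],-1],
  [[0,0,0],[0,-0.26,0.51],-1],
  [[0,0,0],[0,-0.26,0.51],-1],
])

```text
time: 5.95
tool_pos: [0.4695, -0.0451, 0.0839]
tcp_rot: [-2.057, -2.373, 0.002]
wrist_force: [0.7, 0.6, 0.5]
grip_width: -0.0001
grasp_force: 0.0
```

Run:
```python
from h import *
import cv2
im=[]
for n,(x0,y0) in (("scene",(265,110)),("side",(230,110))):
    a=optics.snapshot(n); im.append(cv2.resize(a[y0:y0+140,x0:x0+140],(400,400),interpolation=3))
s=telemetry.get_state();print(s["time"],s["wrist_force"],s["tool_pos"])
cv2.imwrite("pics/g.png",np.hstack(im))
```

```text
6.05 [0.0236 0.0837 0.1297] [ 0.4703 -0.045   0.0845]
```

View pics/g.png

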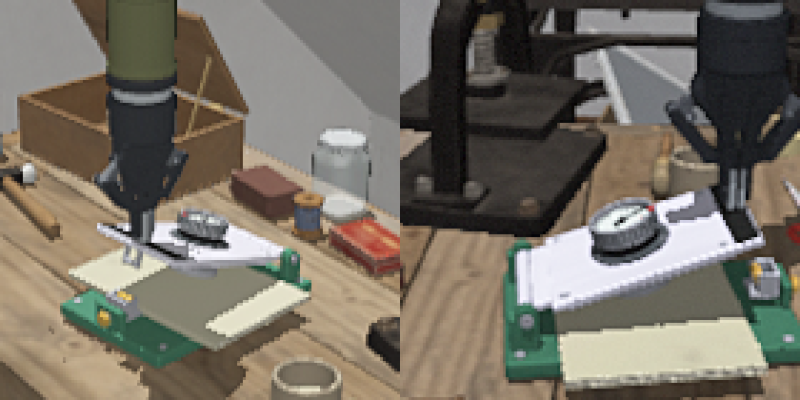

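The lid is following with negligible force; in side its edge is at about (745,225) in the crop, angle ≈0.29. I'll go on to just above the catch, then slowly.

drive_tool([
  [[0,0,0],[0,-0.02,0.05],-1],
  [[0,0,0],[0,-0.03,0.1],-1],
  [[0,0,0],[0,-0.05,0.15],-1],
  [[0,0,0],[0,-0.06,0.19],-1],
  [[0,0,0],[0,-0.07,0.23],-1],
  [[0,0,0],[0,-0.08,0.26],-1],
  [[0,0,0],[0,-0.08,0.28],-1],
  [[0,0,0],[0,-0.09,0.3],-1],
  [[0,0,0],[0,-0.09,0.3],-1],
])

```text
time: 6.95
tool_pos: [0.4617, -0.0462, 0.0545]
tcp_rot: [2.057, 2.374, 0.001]
wrist_force: [-0.3, 0.2, -0.1]
grip_width: 0.0002
grasp_force: 0.3
```

drive_tool([
  [[0,0,0],[0,0,0.01],-1],
  [[0,0,0],[0,0,0.02],-1],
  [[0,0,0],[0,0,0.03],-1],
  [[0,0,0],[0,0,0.03],-1],
])

```text
time: 7.35
tool_pos: [0.4612, -0.0463, 0.0515]
tcp_rot: [-2.058, -2.374, 0.0]
wrist_force: [-0.6, 1.0, 2.0]
grip_width: -0.0001
grasp_force: 0.8
```

drive_tool([
  [[0,0,0],[0,0,0.01],-1],
  [[0,0,0],[0,0,0.02],-1],
  [[0,0,0],[0,0,0.03],-1],
  [[0,0,0],[0,0,0.03],-1],
])

```text
time: 7.75
tool_pos: [0.461, -0.0463, 0.0484]
tcp_rot: [-2.057, -2.373, 0.001]
wrist_force: [-0.3, 0.2, 1.6]
grip_width: -0.0001
grasp_force: 0.7
```

drive_tool([
  [[0,0,0],[0,0,0.01],-1],
  [[0,0,0],[0,0,0.02],-1],
  [[0,0,0],[0,0,0.02],-1],
])

```text
time: 8.05
tool_pos: [0.4612, -0.0464, 0.0472]
tcp_rot: [2.058, 2.374, -0.001]
wrist_force: [-2.9, 0.2, 11.3]
grip_width: 0.0003
grasp_force: 5.4
```

drive_tool([
  [[0,0,0],[0,0,0.01],-1],
  [[0,0,0],[0,0,0.02],-1],
  [[0,0,0],[0,0,0.02],-1],
])

```text
time: 8.35
tool_pos: [0.4608, -0.0464, 0.045]
tcp_rot: [-2.058, -2.374, 0.001]
wrist_force: [-3.4, 0.4, 9.4]
grip_width: 0.0001
grasp_force: 4.3
```

drive_tool([
  [[0,0,0],[0,0,0.01],-1],
  [[0,0,0],[0,0,0.02],-1],
  [[0,0,0],[0,0,0.02],-1],
])

```text
time: 8.65
tool_pos: [0.4606, -0.0465, 0.0427]
tcp_rot: [-2.057, -2.373, 0.002]
wrist_force: [-3.3, 0.3, 6.4]
grip_width: 0.0
grasp_force: 2.9
```

drive_tool([
  [[0,0,0],[0,0,0.01],-1],
  [[0,0,0],[0,0,0.02],-1],
  [[0,0,0],[0,0,0.02],-1],
])

```text
time: 8.95
tool_pos: [0.4604, -0.0465, 0.0405]
tcp_rot: [-2.057, -2.373, 0.002]
wrist_force: [-2.1, 0.2, 2.9]
grip_width: 0.0003
grasp_force: 1.7
```

drive_tool([
  [[0,0,0],[0,0,0.01],-1],
  [[0,0,0],[0,0,0.02],-1],
  [[0,0,0],[0,0,0.02],-1],
])

```text
time: 9.25
tool_pos: [0.462, -0.0462, 0.0384]
tcp_rot: [2.057, 2.373, 0.001]
wrist_force: [-1.0, -0.3, 1.3]
grip_width: 0.0001
grasp_force: 0.5
```

drive_tool([
  [[0,0,0],[0,0,0.01],-1],
  [[0,0,0],[0,0,0.02],-1],
  [[0,0,0],[0,0,0.02],-1],
])

```text
time: 9.55
tool_pos: [0.4623, -0.0461, 0.0364]
tcp_rot: [2.057, 2.373, 0.002]
wrist_force: [0.5, 0.2, 0.4]
grip_width: -0.0003
grasp_force: 0.0
```

drive_tool([
  [[0,0,0],[0,0,0.01],-1],
  [[0,0,0],[0,0,0.02],-1],
  [[0,0,0],[0,0,0.02],-1],
])

```text
time: 9.85
tool_pos: [0.4617, -0.0461, 0.0344]
tcp_rot: [2.057, 2.374, 0.001]
wrist_force: [0.0, 0.4, -0.1]
grip_width: -0.0002
grasp_force: 0.0
```

drive_tool([
  [[0,0,0],[0,0,0.01],-1],
  [[0,0,0],[0,0,0.015],-1],
  [[0,0,0],[0,0,0.015],-1],
])

```text
time: 10.15
tool_pos: [0.4615, -0.0462, 0.033]
tcp_rot: [-2.058, -2.374, -0.0]
wrist_force: [-0.0, -0.2, 0.1]
grip_width: -0.0002
grasp_force: 0.0
```

drive_tool([
  [[0,0,0],[0,0,0.01],-1],
  [[0,0,0],[0,0,0.01],-1],
])

```text
time: 10.35
tool_pos: [0.4615, -0.0463, 0.032]
tcp_rot: [-2.058, -2.374, -0.0]
wrist_force: [0.1, 0.1, 0.3]
grip_width: 0.0005
grasp_force: 0.0
```

drive_tool([
  [[0,0,0],[0,0,0.01],-1],
  [[0,0,0],[0,0,0.01],-1],
])

```text
time: 10.55
tool_pos: [0.4615, -0.0463, 0.0312]
tcp_rot: [2.058, 2.374, 0.0]
wrist_force: [0.1, -0.3, 3.4]
grip_width: -0.0001
grasp_force: 1.3
```

drive_tool([
  [[0,0,0],[0,0,0.01],-1],
  [[0,0,0],[0,0,0.01],-1],
])

```text
time: 10.75
tool_pos: [0.4615, -0.0463, 0.0309]
tcp_rot: [2.057, 2.373, 0.0]
wrist_force: [-1.2, 0.6, 11.8]
grip_width: -0.0003
grasp_force: 5.6
```

A peak at the roller, then the force fell to zero, and then there was a stiff stop about 16 mm lower (angle ≈0.03). That fits the catch having snapped. I'll release, rise above the dial with the fingers open, and look at everything in one composite.

drive_tool([
  [[0,0,0],[0,0,-0.1],-1],
  [[0,0,0],[0,0,-0.5],-1],
  [[0,0,0],[0,0.2,-0.9],1],
  [[0,0,0],[0,0.6,-1.0],1],
  [[0,0,0],[0,0.89,-1.0],1],
  [[0,0,0],[0,0.89,-1.0],1],
  [[0,0,0],[0,0.89,-1.0],1],
  [[0,0,0],[0,0.89,-1.0],1],
  [[0,0,0],[0,0.89,-1.0],1],
])

```text
time: 11.65
tool_pos: [0.548, -0.034, 0.1298]
tcp_rot: [-2.057, -2.373, 0.003]
wrist_force: [-0.2, -0.1, 0.0]
grip_width: 0.0849
grasp_force: 0.0
```

```bash
cat > dial.py <<'E'
from h import *
import cv2,sys
p=[.5434,-.0342,.1425];th=.031
def rect(dx=0,dy=0,S=400,half=.04,name="wrist",img=None):
    t=telemetry.get_state();img=optics.snapshot(name) if img is None else img
    P=cam(name,t["tool_pos"],t["tcp_rot"])
    # out: right = lid +x, up = lid +y
    c=np.float32([[0,0],[S,0],[S,S],[0,S]])
    w=[[-half,half],[half,half],[half,-half],[-half,-half]]
    src=np.float32([proj(P,lid(p,th,[-.1+a+dx,b+dy,.0285])) for a,b in w])
    H=cv2.getPerspectiveTransform(src,c)
    return cv2.warpPerspective(img,H,(S,S),flags=cv2.INTER_CUBIC),img,t
def red(r):
    b,g,q=[r[...,i].astype(int) for i in range(3)]
    m=(q-np.maximum(b,g)>50);v,u=np.nonzero(m);return m.sum(),u.mean() if len(u) else 0,v.mean() if len(u) else 0
E
python3 - <<'E'
from dial import *
r,w,t=rect();print(t["time"],t["tool_pos"],t["wrist_force"]);cv2.imwrite("pics/w1.png",w);cv2.imwrite("pics/r1.png",r)
print(red(r), "hand-level center px",proj(cam("wrist",t["tool_pos"],t["tcp_rot"]),lid(p,th,[-.1,0,.0285])))
s=optics.snapshot("side");cv2.imwrite("pics/s1.png",s);P=cam("side")
for y in(.065,-.065): print("side edge pred",proj(P,lid(p,th,[-.208,y,.004])))
for a in (.11,): print("uncaught",proj(P,lid(p,a,[-.208,.065,.004])))
o=np.zeros((600,800,3),np.uint8);o[:400,:400]=r
o[:400,400:]=cv2.resize(s[145:285,250:390],(400,400),interpolation=3)
o[400:,:320]=cv2.resize(w,(320,200))
sc=optics.snapshot("scene");o[400:,320:520]=cv2.resize(sc[160:250,280:370],(200,200))
# polar unwrap: col=angle deg ccw from lid +x, row=radius
pol=cv2.warpPolar(r,(150,360),(200,200),150,cv2.INTER_LINEAR);pol=cv2.rotate(pol,cv2.ROTATE_90_COUNTERCLOCKWISE)
o[420:570,520:]=cv2.resize(pol,(280,150))
cv2.imwrite("pics/h.png",o)
E
```

```text
11.65 [ 0.548  -0.034   0.1298] [-0.2393 -0.0824  0.0225]
(np.int64(1656), np.float64(118.03925120772946), np.float64(164.18780193236714)) hand-level center px [319.2133 206.392 ]
side edge pred [362.0222 212.4841]
side edge pred [350.7494 190.1223]
uncaught [361.875  206.5517]
```

View pics/h.png

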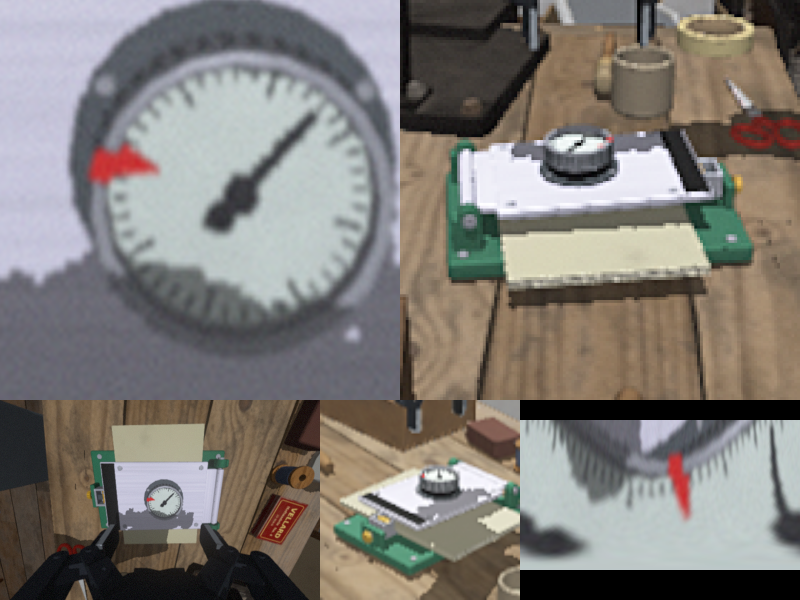

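The lid is caught: its near corner in side is at about (358,217), level with the catch. The sheets are in place. In the rectified dial the hub is at (242,194), the hand tip at (314,112), so about 48.7°, and the red mark is at about 165.5°. The bezel therefore needs about −117°, and the dial lies about 10 mm farther along tool y than the TCP. I'll move lower and re-measure numerically.

drive_tool([
  [[0.06,0,0],[0.02,0.1,0.2],1],
  [[0.06,0,0],[0.02,0.1,0.4],1],
  [[0.06,0,0],[0.02,0.1,0.4],1],
  [[0.06,0,0],[0.02,0.1,0.4],1],
])

```text
time: 12.2
tool_pos: [0.5585, -0.0304, 0.0901]
tcp_rot: [-2.044, -2.358, 0.039]
wrist_force: [0.6, -0.0, -0.2]
grip_width: 0.0854
grasp_force: 0.0
```

Run:
```python
from dial import *
r,w,t=rect();cv2.imwrite("pics/w2.png",w)
P2=cam("wrist",t["tool_pos"],t["tcp_rot"]);print(t["tool_pos"],t["q"][6])
P1=cam("wrist",[.548,-.034,.1298],[-2.057,-2.373,.003])
def redc(img,box):
    x,y,X,Y=box;i=img[y:Y,x:X].astype(int);m=(i[...,2]-i[...,:2].max(2))>50
    v,u=np.nonzero(m);return len(u),np.array([u.mean()+x,v.mean()+y])
w1=cv2.imread("pics/w1.png")
c=proj(P2,lid(p,th,[-.0917,.0012,.0285]));print("pred center",c)
n1,a=redc(w1,(250,150,400,280));cx,cy=map(int,c);n2,b=redc(w,(cx-90,cy-90,cx+90,cy+90));print(n1,a,n2,b)
X=cv2.triangulatePoints(P1,P2,a,b)[:,0];X=X[:3]/X[3];print("red world",X)
print("red assumed plane",red(r))
# face ellipse: light greenish-white pixels connected to centre
def face(img,P):
    g=cv2.cvtColor(img,cv2.COLOR_BGR2HSV); 
    c=proj(P,lid(p,th,[-.0917,.0012,.0285])); return img[int(c[1])-3:int(c[1])+4:3,int(c[0])-12:int(c[0])+13:6]
best=[]
for nm,img,P in(("w1",w1,P1),("w2",w,P2)):
    gray=cv2.GaussianBlur(cv2.resize(img,None,fx=3,fy=3,interpolation=3),(5,5),0)
    gray=cv2.cvtColor(gray,cv2.COLOR_BGR2GRAY);c=proj(P,lid(p,th,[-.0917,.0012,.0285]))*3
    R0=278.8*.03/ (0.22 if nm=="w1" else .18)*3
    cir=cv2.HoughCircles(gray,cv2.HOUGH_GRADIENT,1.5,5,param1=100,param2=40,minRadius=int(R0*.5),maxRadius=int(R0*1.3))
    if cir is not None:
        k=cir[0];k=k[np.linalg.norm(k[:,:2]-c,axis=1)<50][:6];print(nm,c/3,k/3)
```

```text
[ 0.5585 -0.0304  0.0901] -0.12928996400999548
pred center [315.7424 225.9675]
91 [299.4396 198.3736] 133 [280.015  218.3534]
red world [ 0.5321 -0.0277  0.0869]
red assumed plane (np.int64(1757), np.float64(116.04837791690382), np.float64(165.513375071144))
w1 [329.0711 204.9276] [[327.25 197.75  39.3 ]
 [325.25 196.75  37.3 ]
 [329.25 195.25  36.6 ]
 [329.75 208.25  36.35]
 [323.25 196.25  35.4 ]
 [328.75 202.75  30.95]]
w2 [315.7424 225.9675] [[315.75 216.25  46.45]
 [315.75 232.25  44.4 ]
 [316.75 214.25  44.45]
 [313.25 213.75  43.45]
 [319.75 212.75  41.5 ]
 [315.25 219.25  49.  ]]
```

drive_tool([
  [[0,0,0],[0,-0.01,0.15],1],
  [[0,0,0],[0,-0.01,0.3],1],
  [[0,0,0],[0,-0.01,0.42],1],
  [[0,0,0],[0,-0.01,0.52],1],
  [[0,0,0],[0,-0.01,0.58],1],
  [[0,0,0],[0,-0.01,0.58],1],
])

```text
time: 12.85
tool_pos: [0.556, -0.0306, 0.0316]
tcp_rot: [-2.043, -2.358, 0.038]
wrist_force: [0.7, 0.1, -0.9]
grip_width: 0.0853
grasp_force: 0.0
```

drive_tool([
  [[0,0,0],[0,0,0],0.3],
  [[0,0,0],[0,0,0],0.3],
  [[0,0,0],[0,0,0],0.3],
  [[0,0,0],[0,0,0],0.3],
  [[0,0,0],[0,0,0],0.3],
], squeeze=20)

```text
time: 13.35
tool_pos: [0.5545, -0.031, 0.0328]
tcp_rot: [-2.043, -2.356, 0.041]
wrist_force: [-5.3, -0.9, 5.8]
grip_width: 0.0591
grasp_force: 20.8
```

drive_tool([
  [[0,0,0],[0,-0.015,-0.01],0.3],
  [[0,0,0],[0,-0.015,-0.01],0.3],
])

```text
time: 13.55
tool_pos: [0.5546, -0.031, 0.0332]
tcp_rot: [-2.044, -2.358, 0.038]
wrist_force: [-0.6, 0.4, -1.0]
grip_width: 0.0591
grasp_force: 24.9
```

drive_tool([
  [[0,0,0.2],[0,0,0],0.3],
  [[0,0,0.4],[0,0,0],0.3],
  [[0,0,0.6],[0,0,0],0.3],
  [[0,0,0.8],[0,0,0],0.3],
  [[0,0,1.0],[0,0,0],0.3],
  [[0,0,1.0],[0,0,0],0.3],
])

```text
time: 14.15
tool_pos: [0.5552, -0.031, 0.0331]
tcp_rot: [-2.591, -1.752, 0.044]
wrist_force: [-0.1, -1.0, -2.0]
grip_width: 0.059
grasp_force: 24.8
```

Run:
```python
from dial import *
r,w,t=rect();n,u,v=red(r);print(n,u,v,np.degrees(np.arctan2(194-v,u-242)),t["q"][6],t["wrist_force"],t["wrist_torque"])
```

```text
1223 143.23221586263287 106.44399018806214 138.44354139665745 -0.4846229754751249 [-0.1138 -0.9563 -2.0409] [-0.1022  0.1846 -0.0195]
```

The grasp holds and the mark turns with the tool, with negligible side force. I'll carry on.

drive_tool([
  [[0,0,0.2],[0,0,0],0.3],
  [[0,0,0.4],[0,0,0],0.3],
  [[0,0,0.6],[0,0,0],0.3],
  [[0,0,0.8],[0,0,0],0.3],
  [[0,0,1.0],[0,0,0],0.3],
  [[0,0,1.0],[0,0,0],0.3],
])

```text
time: 14.8
tool_pos: [0.5557, -0.0314, 0.0332]
tcp_rot: [-2.963, -1.027, 0.047]
wrist_force: [1.7, -2.5, -4.0]
grip_width: 0.059
grasp_force: 24.7
```

drive_tool([
  [[0,0,0.2],[0,0,0],0.3],
  [[0,0,0.4],[0,0,0],0.3],
  [[0,0,0.6],[0,0,0],0.3],
  [[0,0,0.8],[0,0,0],0.3],
  [[0,0,1.0],[0,0,0],0.3],
  [[0,0,1.0],[0,0,0],0.3],
])

```text
time: 15.4
tool_pos: [0.5559, -0.0319, 0.0332]
tcp_rot: [3.129, 0.227, -0.046]
wrist_force: [2.0, -3.7, -5.8]
grip_width: 0.0592
grasp_force: 24.7
```

drive_tool([
  [[0,0,0.2],[0,0,0],0.3],
  [[0,0,0.4],[0,0,0],0.3],
  [[0,0,0.6],[0,0,0],0.3],
  [[0,0,0.8],[0,0,0],0.3],
  [[0,0,0.9],[0,0,0],0.3],
  [[0,0,0.9],[0,0,0],0.3],
])

```text
time: 16.0
tool_pos: [0.5559, -0.0324, 0.0332]
tcp_rot: [3.089, -0.507, -0.043]
wrist_force: [1.8, -4.0, -6.0]
grip_width: 0.0587
grasp_force: 24.7
```

```bash
cat > meas.py <<'E'
from dial import *
def run(nm):
    r,w,t=rect(half=.045,S=450)  # 0.2 mm/px, nominal centre (225,225) -> hub ~(267,219)
    cv2.imwrite(f"pics/{nm}.png",r)
    print(red(r),t["q"][6],t["tool_pos"],t["tcp_rot"],t["wrist_force"])
    g=r.astype(int);dark=(g.max(2)<95);q=g[...,2]-g[...,:2].max(2)>50
    def rows(m,s=9):
        for y in range(60,390,s): print(''.join('#' if m[0][y:y+s,x:x+s].mean()>.45 else 'R' if m[1][y:y+s,x:x+s].mean()>.4 else '.' for x in range(90,430,s)))
    rows((dark,q))
    return r
run(sys.argv[1])
E
python3 meas.py m1
```

```text
(np.int64(1101), np.float64(346.7102633969119), np.float64(113.20435967302453)) -1.41699038022057 [ 0.5559 -0.0324  0.0332] [ 3.0885 -0.5068 -0.0433] [ 1.767  -4.0439 -5.9815]
##.................################...
#.............#####################...
...........########################...
.........#######.##########RR######...
........#####......###.#.##RRR######..
......######.......#..####.#R#######..
......#####........#......##########..
.....####.................#RR#######..
....####..................###R#######.
....###..................#############
...####.................####...#######
...###.................####...########
...###................###.......#.####
..###................###.......##..###
..###...............###.........#..###
..###............######.........#..###
.####...........######..........#..###
.#######........######........###..###
.########......#######...........#.###
.#####.........######...........##.###
.######........####.............######
.#####.#.......####.............######
.#######........................######
..#######......................#######
..#######.....................########
...#######.#...............##.########
....#####.##................##########
....#######................###########
.....########......##....#############
############.##....##..#.#############
##############.#######################
######################################
#####################################.
####################################..
###################################...
#################################.....
###############################.......
```

drive_tool([
  [[0,0,0.9],[0,0,0],1],
  [[0,0,0.9],[0,0,0],1],
])

```text
time: 16.25
tool_pos: [0.5549, -0.0296, 0.0334]
tcp_rot: [2.976, -0.968, -0.046]
wrist_force: [0.1, 0.5, -0.3]
grip_width: 0.0849
grasp_force: 0.0
```

I mistyped that one: it repeated the 0.9 turn while opening, so the bezel may have been dragged on. I'll rise and measure.

drive_tool([
  [[0,0,0],[0,0,-0.2],1],
  [[0,0,0],[0,0,-0.5],1],
  [[0,0,0],[0,0,-0.9],1],
  [[0,0,0],[0,0,-0.9],1],
  [[0,0,0],[0,0,-0.9],1],
])

```text
time: 16.75
tool_pos: [0.5582, -0.0293, 0.124]
tcp_rot: [2.978, -0.961, -0.043]
wrist_force: [-0.0, 1.1, 0.2]
grip_width: 0.0852
grasp_force: 0.0
```

```bash
python3 meas.py m2
python3 - <<'E'
import cv2,numpy as np
# previous reference with same scale for centre: r1 400px half .04
for f,c0 in(("pics/r1.png",(242,194)),("pics/m2.png",(267,219))):
    r=cv2.imread(f).astype(int);q=r[...,2]-r[...,:2].max(2)>50
    v,u=np.nonzero(q);d=np.hypot(u-c0[0],v-c0[1]);
    for lo,hi in((80,100),(100,120),(120,150)):
        m=(d>lo)&(d<=hi);print(f,lo,m.sum(),np.degrees(np.arctan2(c0[1]-v[m],u[m]-c0[0])).mean().round(1))
    v,u=np.nonzero(r.max(2)<90);d=np.hypot(u-c0[0],v-c0[1]);a=np.degrees(np.arctan2(c0[1]-v,u-c0[0]))
    for lo,hi in((30,50),(50,70),(70,85),(85,105)):
        m=(d>lo)&(d<=hi)&(a>15)&(a<85);print(f,"hand",lo,m.sum(),a[m].mean().round(1),a[m].std().round(1))
E
```

```text
(np.int64(1386), np.float64(348.3304473304473), np.float64(117.34704184704185)) -1.6877460060064318 [ 0.5582 -0.0293  0.124 ] [ 2.9783 -0.961  -0.0427] [-0.0403  1.0711  0.2484]
......................................
......................................
...............#######................
............###........##...RR........
...........#...............RRRR.......
.........##.................RRR.......
........##.................RRR.#......
.......#...................RR..##.....
......#....................RRR.###....
......#....................RR...##....
.....#...................#........#...
........................##........##..
....#.............................##.#
....#..............................###
....#.................#............###
.....................#..............##
..................###..............###
..................###..........#...###
.................####..............###
................###................###
................##.................###
................................######
..................................####
.........................
[... 229 characters left out ...]
......############
........#####..#...#....#############.
........########.#.##.#.############..
.........##########################...
..........########################....
...........######################.....
.............###################......
..............################........
pics/r1.png 80 106 164.0
pics/r1.png 100 431 164.2
pics/r1.png 120 979 167.0
pics/r1.png hand 30 147 49.8 3.4
pics/r1.png hand 50 138 49.4 2.0
pics/r1.png hand 70 110 48.5 1.6
pics/r1.png hand 85 95 48.2 0.9
pics/m2.png 80 29 45.8
pics/m2.png 100 399 47.9
pics/m2.png 120 785 52.2
pics/m2.png hand 30 78 51.6 2.0
pics/m2.png hand 50 72 50.9 1.3
pics/m2.png hand 70 72 49.5 1.1
pics/m2.png hand 85 31 49.6 0.6
```

Run:
```python
import cv2,numpy as np
r=cv2.imread("pics/m2.png");g=r.max(2)
# hub: darkest after blur near (267,219)
def hub(f,c):
    i=cv2.GaussianBlur(cv2.imread(f).max(2),(0,0),7).astype(float);x,y=c
    k=i[y-25:y+26,x-25:x+26];v,u=np.unravel_index(k.argmin(),k.shape);return u+x-25,v+y-25
print(hub("pics/r1.png",(242,194)),hub("pics/m2.png",(267,219)))
# face ellipse centre: light face region
for f,c in(("pics/r1.png",(242,194)),("pics/m2.png",(267,219))):
    i=cv2.imread(f);pol=cv2.warpPolar(cv2.GaussianBlur(i,(0,0),1.5).max(2),(180,360),c,180,0).astype(float)
    # outward first dark edge beyond r=115
    pts=[]
    for k in range(360):
        d=np.diff(pol[k,118:160]);j=d.argmin();
        if d[j]<-6: a=np.radians(k);pts.append([c[0]+(118+j)*np.cos(a),c[1]+(118+j)*np.sin(a)])
    print(f,len(pts),cv2.fitEllipseDirect(np.float32(pts)))
i=cv2.imread("pics/m2.png");c=(267,219)
P=cv2.warpPolar(i,(160,720),c,160,cv2.INTER_CUBIC).astype(int)  # row=0.5deg, image-clockwise
for rr in (60,75,88,94,100,106,110,114,118,122,128,134):
    s=''
    for a in range(36,66):
        q=P[int((360-a)*2),rr-1:rr+2].mean(0); s+='R' if q[2]-max(q[:2])>50 else '#' if q.max()<110 else '.'
    print(rr,s)
```

```text
(np.int64(239), np.int64(195)) (np.int64(261), np.int64(217))
pics/r1.png 288 ((241.37612915039062, 181.044189453125), (256.98773193359375, 282.5711975097656), 95.85057067871094)
pics/m2.png 212 ((267.1527099609375, 227.09011840820312), (259.2274475097656, 275.7425537109375), 129.75624084472656)
60 .............#######..........
75 ...........#######............
88 ............#####.............
94 .............###..............
100 .........RRR####..............
106 .......RRRRRR.................
110 ......RRRRRRRRRRRRR...........
114 ......RRRRRRRRRRRRRR..........
118 ......RRRRRRRRRRRRRR..........
122 ....##.RRRRRRRRRRRRR..........
128 ..##########..RRRRR...........
134 ###########RRRRRRRRRRRR..#####
```

The mark is at about 48.4° and the hand about 49.9°, so it is about 1.5° short the other way. I'll regrip and nudge the bezel back by +1.5°.

drive_tool([
  [[0,0,0],[0,0,0.3],1],
  [[0,0,0],[0,0,0.6],1],
  [[0,0,0],[0,0,0.8],1],
  [[0,0,0],[0,0,0.88],1],
  [[0,0,0],[0,0,0.88],1],
  [[0,0,0],[0,0,0.88],0.3],
  [[0,0,0],[0,0,0.88],0.3],
  [[0,0,0],[0,0,0.88],0.3],
  [[0,0,0],[0,0,0.88],0.3],
  [[0,0,0],[0,0,0.88],0.3],
])

```text
time: 17.8
tool_pos: [0.555, -0.0321, 0.0365]
tcp_rot: [2.973, -0.968, -0.042]
wrist_force: [-2.2, -1.3, 6.8]
grip_width: 0.0591
grasp_force: 21.2
```

drive_tool([
  [[0,0,-0.025],[0,0,0],0.3],
  [[0,0,-0.05],[0,0,0],0.3],
  [[0,0,-0.05],[0,0,0],0.3],
  [[0,0,-0.05],[0,0,0],0.3],
])

```text
time: 18.2
tool_pos: [0.555, -0.0321, 0.0365]
tcp_rot: [2.986, -0.929, -0.042]
wrist_force: [-2.3, -2.5, 6.6]
grip_width: 0.0592
grasp_force: 21.2
```

drive_tool([
  [[0,0,0],[0,0,0],1],
  [[0,0,0],[0,0,0],1],
  [[0,0,0],[0,0,0],1],
  [[0,0,0],[0,0,-0.2],1],
  [[0,0,0],[0,0,-0.5],1],
  [[0,0,0],[0,0,-0.9],1],
  [[0,0,0],[0,0,-0.9],1],
  [[0,0,0],[0,0,-0.9],1],
])

```text
time: 19.0
tool_pos: [0.5585, -0.03, 0.1258]
tcp_rot: [2.988, -0.928, -0.042]
wrist_force: [-0.4, -0.6, 0.4]
grip_width: 0.0854
grasp_force: 0.0
```

```bash
cat > prof.py <<'E'
from dial import *
r,w,t=rect(half=.045,S=450);cv2.imwrite("pics/m3.png",r);print(t["time"],t["wrist_force"])
for f in("pics/m2.png","pics/m3.png"):
    P=cv2.warpPolar(cv2.imread(f),(160,720),(267,219),160,cv2.INTER_CUBIC).astype(int)
    for rr in (60,75,88,94,100,106,110,114,118,122,134):
        s=''
        for a in np.arange(36,66,.5):
            q=P[int((360-a)*2),rr-1:rr+2].mean(0); s+='R' if q[2]-max(q[:2])>50 else '#' if q.max()<110 else '.'
        print(rr,s)
E
python3 prof.py
```

```text
19.0 [-0.4446 -0.5978  0.4444]
60 .........................##############.....................
75 ......................#############.........................
88 .......................##########...........................
94 .........................#######............................
100 .................RRRRRR.########............................
106 .............RRRRRRRRRRRRR..................................
110 ............RRRRRRRRRRRRRRRRRRRRRRRRR.......................
114 ...........RRRRRRRRRRRRRRRRRRRRRRRRRRRR.....................
118 ............RRRRRRRRRRRRRRRRRRRRRRRRRRRR....................
122 ........###..RRRRRRRRRRRRRRRRRRRRRRRRRRR....................
134 #####################.RRRRRRRRRRRRRRRRRRRRRRR.....##########
60 .........................##############.....................
75 ......................############..........................
88 ........................#########...........................
94 .........................########...........................
100 ......................##########............................
106 ....................R...........RRRR........................
110 ................RRRRRRRRRRRRRRRRRRRRRRRR....................
114 ...............RRRRRRRRRRRRRRRRRRRRRRRRRRR..................
118 ..............RRRRRRRRRRRRRRRRRRRRRRRRRRRRR.................
122 .........####..RRRRRRRRRRRRRRRRRRRRRRRRRRRR.................
134 ########################.RRRRRRRRRRRRRRRRRRRRRRR....########
```

Run:
```python
from h import *
from bench import order
import cv2
b=optics.snapshot("side");a=cv2.imread("pics/s1.png")
d=np.abs(a.astype(int)-b).max(2)>60
print("sheet/lid edge diff",d[215:250,260:380].sum(),"total lid",d[185:215,260:380].sum())
e=cv2.imread("pics/side0.png");print("tools diff",(np.abs(e.astype(int)-b).max(2)>60)[260:,250:440].sum())
print(order.sign_off())
```

```text
sheet/lid edge diff 124 total lid 614
tools diff 0
the job is handed in; nothing more can be done
None
```

The lid is lowered and caught, the bezel's red zero mark is within about half a degree of the hand tip, and the job is handed in. I read that off the wrist camera after letting go. The tools in the side view's foreground (hammer, bone folder) hadn't moved. The last check around the lid and sheets showed some pixel differences, probably gripper shadow, which I didn't examine before handing in.

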